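# Shut and latch the produce bin gate

### The arm

A 7-joint arm with a two-finger parallel gripper is mounted at the origin on the work surface; the furniture and walls round the work are solid. World frame = base frame: x ahead of the robot, y to its left, z up, the work surface at z = 0. Lengths are in m, angles in degrees, forces in N, time in s.
With the tool pointing down it reaches from about 0.425 to 0.875 m from the base axis. Payload 4.7 kg.
Tool frame: the origin (TCP) lies on the mounting face of the last link; the fingertips stand 182 mm ahead of it and the grasp point (between the pads) lies 164 mm ahead of it; z points along the fingers, y is the line along which they close (so a half turn about z gives the same grasp; the last joint's range is limited). The gripper opens to 87 mm and grips with 3 to 60 N. Pads are 19 mm wide; open, the fingers measure 117 mm over their backs; the gripper's body (75 mm by 190 mm) begins 51 mm behind the grasp point.
Start: joints at [77.47, 18.392, -4.016, 83.108, 1.295, 78.541, -3.26], TCP at [0.15, -0.632, 0.405] pointing down, gripper open.
Joint ranges: [-163.93, 163.93], [-17.29, 119.83], [-79.2, 71.16], [3.27, 140.29], [-89.18, 269.18], [5.43, 117.66], [-154.24, 154.24]. Speed limits (degrees/s): [147.25, 147.25, 180, 180, 180, 180, 180].

### API

Orientations are given as [roll, pitch, yaw] about the fixed x, y, z axes, in that order (R = Rz(yaw) Ry(pitch) Rx(roll)).
In Python, from cell import env gives the robot as it stands.
- The arm moves only by the tool servo_tool, never from a script. Its argument "plan" is a list of rows, each an object with "xyz": the shift along the tool's x, y, z in cm, a list of three; "twist": the turn, a rotation vector about the tool's x, y, z in degrees, a list of three; "jaw": the closure, from 0 (fully open) to 1 (shut). In form: [{"xyz": [x, y, z], "twist": [wx, wy, wz], "jaw": jaw}, ...]. A call has 1 to 10 rows; each row is the pose to reach, as a shift and turn from the pose commanded when the call began, along the tool's axes at that moment; what a row does not reach only later rows make up. A row lasts 1/12 s, in which the tool goes at most 41.7 mm and 7.16 degrees, less where a joint would pass 70% of its speed; a pose out of reach is approached as far as the arm can. A call with a gripper value outside its range is refused whole. The fingers move at their own pace and stop on an object; "newtons" is the grip in N (left out, the last holds). Time passes only in rows, so rows that repeat a pose let the fingers close. It gives the time, the measured TCP pose, the force, the opening and the grip force at its end, in the units of the state.
- env.get_obs(): the state, without advancing time (a new reading comes with each control period).
- env.read_camera(name): name is "scene" or "top"; returns a dict with "img" (480x640x3 uint8, red, green, blue), "camera_matrix" (3x3 intrinsics, pixels), "R" (3x3) and "t" (3): a world point X has camera coordinates R X + t. Camera axes: x right, y down, z forward; pixel columns grow to the right and rows downward; lengths in m; the calibration is good to about 2 mm. A picture is of the moment at which its call begins. There is no depth.
- env.sign_off(): hands the job in; it is judged then, once.
The state is a dict: "time_s": time; "qpos": joint angles; "joint_velocities": joint speeds; "effort": joint torques, N m; "tool_pos": TCP position; "tool_rot": TCP orientation; "force": force on the tool from outside, world axes, zero at the start; "wrist_torque": the same for the moment, N m; "grip_width": finger opening in m; "grasp_force": force on a finger pad.
Only numpy, scipy, OpenCV 4.12 (cv2) and the standard library are available. Lean on these libraries where they do the work, as an engineer would, in place of code of your own. Each camera call takes 0.05 s, during which the arm holds its last target. There are 200 camera calls.

### The job

Shut the gate of the wooden produce bin and latch it: lift the latch bar by its brass disc, swing the gate in so that the bar passes over the steel striker, press the gate gently against the rubber buffer, and let the bar down fully into the catch behind the striker. Do not force the bar, gate or robot against the catch (stay under about 14 N), and do not tip over the bottles or the pepper jar.

Things in the scene. Friction and masses are not known exactly. Their poses are not given: they have to be found in the camera images.
- produce_bin: Low pale wooden bin fixed to the table, holding garlic and a lime; 112 mm deep, 285 mm wide, 108 mm high. Origin on the table under the middle of its open front; +x points into the bin, +y to the side of the gate hinge, z up. Sides, sill and floor begin 18 mm behind the front plane.
- gate_hinge (a point): Point on the gate's vertical hinge axis, at x 0, y +130, z 55 mm in the bin's frame. The wooden gate is 12 mm thick and 258 mm wide, its free end 265 mm from this axis, its top 100 mm above the table. It moves easily and stays where left.
- gate (a joint): Gate angle, rad: 0 in the bin's front plane, positive swung out (towards the bin's -x), range -0.07 to 1.2; the gate's frame is the bin's turned by minus this angle about z. Latched it reads between about -0.04 and 0.04, depending on how the keeper is set.
- latch_bar (a joint): Angle of the dark steel latch bar on the gate's outer face, rad: 0 level, fully down on its rest pin (also when latched); positive free end up, to 0.6. Free, it falls by its weight (about 140 g), but once the buffer presses it on the striker it may stick: bring it right down first. Resting on top of the striker it reads about 0.15; at 0.2 or more it passes freely over it.
- bar_pivot (a point): Middle of the latch bar on its pivot bolt, axis along the gate's normal; 140 mm from the hinge axis towards the gate's free end, 88 mm above the table, 12 mm ahead (outside) of the gate's mid plane. The bar is 8 mm thick, 14 mm high and reaches 155 mm from the bolt, to 30 mm past the gate's free end.
- thumb_disc (a point): Centre of the upright brass disc on the bar, 32 mm across, 10 mm thick along the gate's normal. Bar level: 75 mm from the bolt towards the bar's free end, 50 mm above the bolt, 138 mm above the table. Pinch its flat faces from above, fingers closing along the gate's normal; it carries bar and gate, and turns between the pads as the bar pivots.
- catch_post: Dark steel post fixed to the table beside the bin, 100 mm high, same origin and axes as the bin. It carries the steel keeper with striker and buffer, screwed on through slots: striker and buffer together may sit up to 10 mm nearer or farther along x than the two points show. Not measured: feel for it. Over 14 N on striker, buffer and post together is too much (latched: 4.5 N on each of the two).
- striker (a point): Middle of the striker's top as drawn (keeper offset not included): x -22, y -152, z 101 mm in the post's frame. Upright blunt steel block, 12 mm thick along x, 20 mm wide, no ramp. The open catch slot lies behind it (+x). Its rear face as drawn just meets the bar's front at gate angle 0.
- buffer_face (a point): Face of the black rubber buffer as drawn (offset not included): x +4.5, y -125, z 50 mm; 18 mm across, behind the gate's free end. A spring of 3 N/mm, 8 mm travel. The gate must sink 1.5 mm into it (5.5 N at the disc) before the bar can drop behind the striker; 8 to 12 N at the disc is right. Let go, it pushes the bar back against the striker.
- soy_bottle: Dark sauce bottle with a yellow cap, 58 mm across, 207 mm high, loose; origin at its foot. Leave it standing.
- fish_sauce: Slim red sauce bottle with a yellow cap, 47 mm across, 188 mm high, loose; origin at its foot. Leave it standing.
- pepper_jar: Small jar with a black cap, 44 mm across, 96 mm high, loose; origin at its foot. Leave it standing.
Mind the look-alikes: they are no part of the job. Leave any orange look-alike of the catch_post alone.

How it is judged:
By the outcome, as a careful person would: the job done as asked, in the order asked, and still so for the second after the job is handed in, with the robot touching nothing.
It also fails if it takes over 43 s, if anything falls off the work surface, if the arm or the gripper's body presses on something with over 40 N, if the wrist force passes 120 N, or if a joint passes its speed limit or range.

## Working session

There is one attempt and no reset: what is moved stays moved. The work goes in short steps, Python scripts to look and compute and a tool call to move; the robot and the scene stay as the last step left them, time stands still between calls to the robot, and variables do not carry over. Pictures are saved under pics/ and viewed, at most 10 in all, crops included, and the job is handed in when it is done.

Besides the shell and the picture viewer there is one more tool, called after "Request:" as name(argument=value, ...), one argument or row to a line, values as JSON. servo_tool: Moves the arm, as the interface text tells. Its arguments: {"type":"object","properties":{"plan":{"type":"array","items":{"type":"object","properties":{"xyz":{"type":"array","items":{"type":"number"}},"twist":{"type":"array","items":{"type":"number"}},"jaw":{"type":"number"}}}},"newtons":{"type":"number"}},"required":["plan"]}

```bash
mkdir -p pics; ls
python3 - <<'E'
from cell import env
import cv2,pickle
o=env.get_obs();print(o)
for n in("scene","top"):
    c=env.read_camera(n);pickle.dump(c,open(f'pics/{n}0.pkl','wb'))
    cv2.imwrite(f'pics/{n}0.png',c['img'][:,:,::-1]);print(n,c['camera_matrix'],c['R'],c['t'])
E
```

```text
pics
{'time_s': 0.0, 'qpos': array([77.47029735, 18.44058192, -4.01497675, 83.17564687,  1.29621475,
       78.54058738, -3.2589735 ]), 'joint_velocities': array([-0.02686542, -0.08588432, -0.01119849,  0.0873885 ,  0.02850905,
        0.05415978, -0.0165537 ]), 'effort': array([-5.73328562e-04, -4.91291463e+01, -4.04273076e-01, -3.12535286e+01,
       -6.39813929e-02,  4.36455267e-02,  1.65322999e-04]), 'tool_pos': array([ 0.1498587 , -0.63227833,  0.40363732]), 'tool_rot': array([-1.79888494e+02,  7.13099052e-03,  1.33402184e+01]), 'force': array([-0.23423555, -0.38180312, -0.3643658 ]), 'wrist_torque': array([-0.01565681, -0.00362902,  0.01659694]), 'grasp_force': 0.0, 'grip_width': 0.08712697538577585}
scene [[487.89767202   0.         315.10293932]
 [  0.         487.89767202 252.51726929]
 [  0.           0.           1.        ]] [[-0.79193186 -0.61055597 -0.00808339]
 [-0.42586015  0.5617594  -0.70927393]
 [ 0.43759235 -0.55825423 -0.70488662]] [0.42316406 0.26365322 0.92028205]
top [[462.40006311   0.         321.44397293]
 [  0.         462.40006311 244.46860281]
 [  0.           0.           1.        ]] [[ 0.01709519 -0.99984332  0.00459219]
 [-0.98905936 -0.01758351 -0.14646639]
 [ 0.14652418 -0.00203807 -0.98920499]] [0.04196108 0.49318712 1.10842079]
```

View pics/scene0.png

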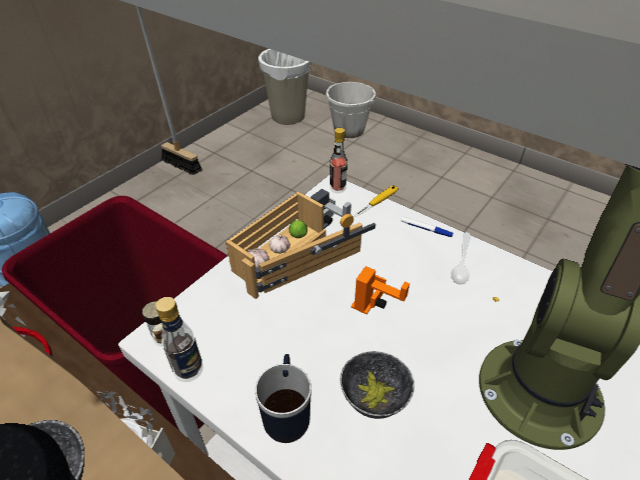

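View pics/top0.png

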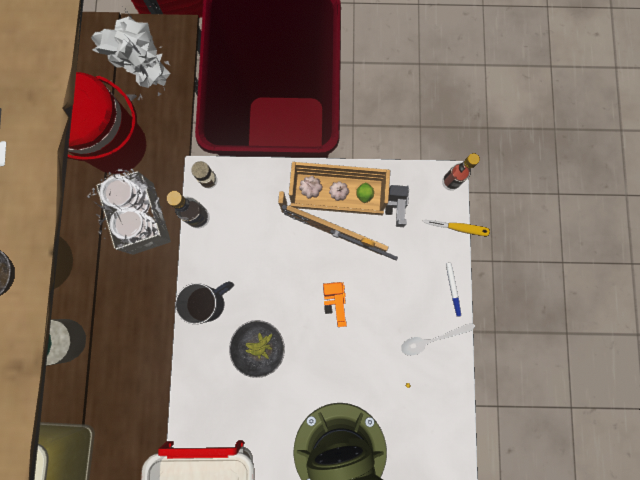

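The scene view shows the bin at about (290,245), the gate ajar with its brass disc at (347,221), and the soy bottle and jar at (175,340). The top view shows the bin at (340,188), the gate from (283,200) to (395,257), the catch post at (398,200), and the fish sauce at (460,172).

Run:
```python
import cv2
a=cv2.imread('pics/top0.png')[150:270,265:425];cv2.imwrite('pics/tc.png',cv2.resize(a,None,fx=5,fy=5,interpolation=cv2.INTER_CUBIC))
a=cv2.imread('pics/scene0.png')[180:300,225:385];cv2.imwrite('pics/sc.png',cv2.resize(a,None,fx=5,fy=5,interpolation=cv2.INTER_CUBIC))
```

```text
(no output)
```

View pics/tc.png

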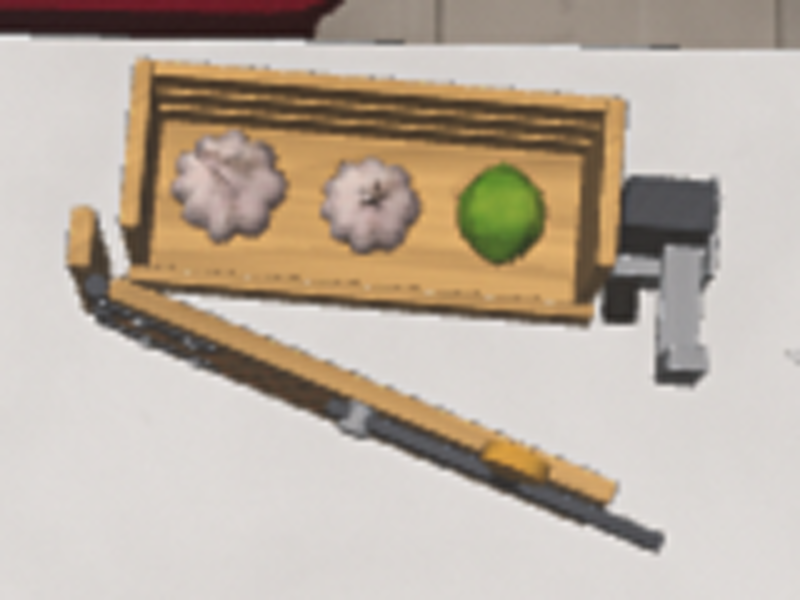

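View pics/sc.png

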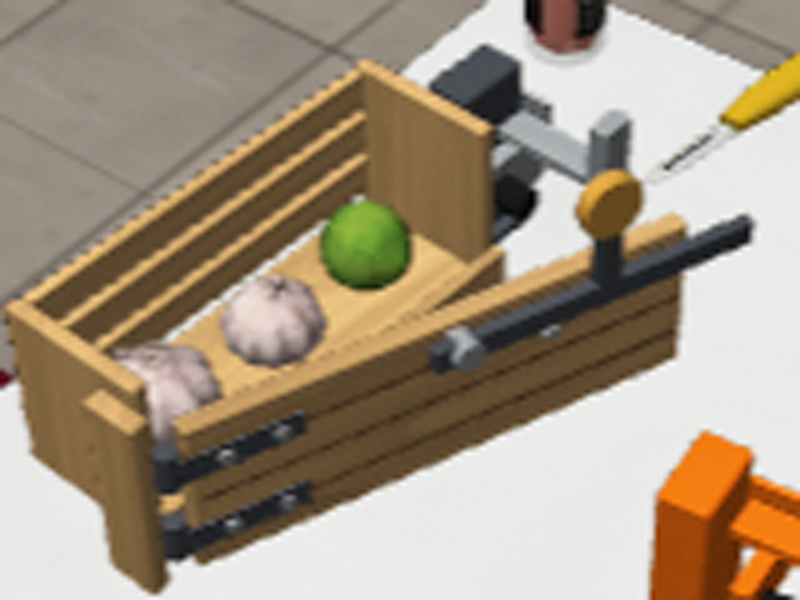

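The crops show the gate's free end at about (617,487) in the top crop, the bar's end at (660,542), and the striker's tip at (682,362). In the scene crop the disc is at (610,204), the striker's top at (610,122), and the bar is level.

```bash
cat > fit.py <<'E'
import numpy as np,pickle
from scipy.optimize import least_squares
C={n:pickle.load(open(f'pics/{n}0.pkl','rb')) for n in('top','scene')}
off={'top':(265,150),'scene':(225,180)}
def proj(n,X):
    c=C[n];p=c['camera_matrix']@(c['R']@X+c['t']);return p[:2]/p[2]
def binw(p,P):
    c,s=np.cos(p[2]),np.sin(p[2]);return np.array([p[0]+c*P[0]-s*P[1],p[1]+s*P[0]+c*P[1],P[2]])
def gatew(p,P): # P: x normal, y (neg along gate), z
    a=-p[3];c,s=np.cos(a),np.sin(a);return binw(p,[c*P[0]-s*P[1],.130+s*P[0]+c*P[1],P[2]])
D='D'
obs=[('top','b',(D,.1425,.108),139,60),('top','b',(D,-.1425,.108),625,98),('scene','b',(.018,-.1425,.108),492,130),
('scene','b',(.018,.1425,.108),145,392),('scene','b',(D,.1425,.108),8,304),
('top','g',(.006,-.265,.1),618,486),('top','g',(0,-.265,.1),612,495),('scene','g',(-.006,-.265,.1),683,238),
('top','g',(-.012,-.295,.095),660,540),('scene','g',(-.012,-.295,.095),745,220),('scene','g',(-.016,-.215,.138),610,204),('top','g',(-.012,-.215,.154),514,452),
('top','s',(-.022,-.152,.101),683,360),('scene','s',(-.022,-.152,.101),611,123)]
def res(p,pr=False):
    r=[]
    for n,k,P,u,v in obs:
        P=[p[4] if x=='D' else x for x in P]
        if k=='s':P=[P[0]+p[5],P[1],P[2]]
        X=gatew(p,P) if k=='g' else binw(p,P)
        r.append(proj(n,X)-np.array([off[n][0]+(u+.5)/5-.5,off[n][1]+(v+.5)/5-.5]))
        if pr:print(n,k,P,r[-1].round(2))
    return np.ravel(r)
E
python3 - <<'E'
from fit import *
s=least_squares(res,[.6,-.1,0,.4,.112,0],loss='soft_l1');p=s.x
print(p,np.rad2deg(p[2:4]));res(p,True);np.save('p.npy',p)
print('disc',gatew(p,[-.012,-.215,.138]),'hinge',gatew(p,[0,0,.1]))
q=p.copy();q[3]=0;print('disc shut',gatew(q,[-.012,-.215,.138]))
E
```

```text
[ 0.57984014  0.01032431 -0.05102754  0.37064107  0.09273634 -0.00863883] [-2.92366264 21.23616881]
top b [np.float64(0.09273634401039657), 0.1425, 0.108] [-10.36  -0.09]
top b [np.float64(0.09273634401039657), -0.1425, 0.108] [11.98  0.34]
scene b [0.018, -0.1425, 0.108] [  6.93 -10.76]
scene b [0.018, 0.1425, 0.108] [-9.73  1.47]
scene b [np.float64(0.09273634401039657), 0.1425, 0.108] [-6.15  3.21]
top g [0.006, -0.265, 0.1] [-0.53 -1.4 ]
top g [0, -0.265, 0.1] [-0.37 -0.9 ]
scene g [-0.006, -0.265, 0.1] [ 1.6  -2.86]
top g [-0.012, -0.295, 0.095] [-0.65  0.4 ]
scene g [-0.012, -0.295, 0.095] [ 1.54 -0.28]
scene g [-0.016, -0.215, 0.138] [0.22 0.85]
top g [-0.012, -0.215, 0.154] [-0.02 -0.33]
top s [np.float64(-0.030638825472832844), -0.152, 0.101] [ 1.65 -0.38]
scene s [np.float64(-0.030638825472832844), -0.152, 0.101] [ 1.39 -0.79]
disc [ 0.48752601 -0.05110107  0.138     ] hinge [0.58647085 0.1401551  0.1       ]
disc shut [ 0.5635203  -0.07395299  0.138     ]
```

```bash
sed -i "s/P=\[p\[4\] if x=='D' else x for x in P\]/P=[p[4] if x=='D' else p[6] if x==.1425 else p[7] if x==-.1425 else x for x in P]/" fit.py
python3 - <<'E'
from fit import *
s=least_squares(res,[.58,0,-.05,.37,.112,0,.115,-.115],loss='soft_l1',x_scale=.01);p=s.x
print(p,np.rad2deg(p[2:4]));res(p,True);np.save('p.npy',p)
print('disc',gatew(p,[-.012,-.215,.138]),'hinge',gatew(p,[0,0,.1]))
q=p.copy();q[3]=0;print('disc shut',gatew(q,[-.012,-.215,.138]))
print(np.sqrt(np.diag(np.linalg.inv(s.jac.T@s.jac)))*.5)
E
```

```text
[ 0.56888737  0.0147947  -0.06375639  0.31821429  0.10343443  0.00417091
  0.12053748 -0.11025514] [-3.65297231 18.23233593]
top b [np.float64(0.10343442731186567), np.float64(0.12053748101028697), 0.108] [-2.2   0.02]
top b [np.float64(0.10343442731186567), np.float64(-0.1102551412729074), 0.108] [-2.69  0.12]
scene b [0.018, np.float64(-0.1102551412729074), 0.108] [ 1.4  -1.38]
scene b [0.018, np.float64(0.12053748101028697), 0.108] [-0.25 -1.17]
scene b [np.float64(0.10343442731186567), np.float64(0.12053748101028697), 0.108] [ 0.2  -1.68]
top g [0.006, -0.265, 0.1] [-0.74 -1.6 ]
top g [0, -0.265, 0.1] [-0.49 -1.06]
scene g [-0.006, -0.265, 0.1] [ 1.48 -2.9 ]
top g [-0.012, -0.295, 0.095] [-0.37 -0.14]
scene g [-0.012, -0.295, 0.095] [ 1.21 -0.65]
scene g [-0.016, -0.215, 0.138] [0.73 1.27]
top g [-0.012, -0.215, 0.154] [-0.29  0.39]
top s [np.float64(-0.01782909332099964), -0.152, 0.101] [-0.11 -0.38]
scene s [np.float64(-0.01782909332099964), -0.152, 0.101] [0.42 0.1 ]
disc [ 0.48589369 -0.05050178  0.138     ] hinge [0.57717009 0.14453057 0.1       ]
disc shut [ 0.55149613 -0.06926805  0.138     ]
[0.00143497 0.00068765 0.0068584  0.00807839 0.00154111 0.00228407
 0.00118668 0.00310253]
```

```bash
python3 - <<'E'
s=open('fit.py').read()
s=s.replace("('scene','g',(-.006,-.265,.1),683,238),","('top','g',(.006,-.007,.1),112,279),('scene','g',(.006,-.007,.1),176,420),('scene','g',(-.006,-.007,.1),188,452),('scene','g',(.006,-.265,.1),679,214),")
s=s.replace("else x for x in P]","else p[8] if x==.108 else x for x in P]")
open('fit.py','w').write(s)
E
python3 - <<'E'
from fit import *
s=least_squares(res,[.58,0,-.05,.37,.112,0,.115,-.115,.1],loss='soft_l1',x_scale=.01);p=s.x
print(p,np.rad2deg(p[2:4]));res(p,True);np.save('p.npy',p)
print('disc',gatew(p,[-.012,-.215,.138]),'hinge',gatew(p,[0,0,.1]))
q=p.copy();q[3]=0;print('disc shut',gatew(q,[-.012,-.215,.138]))
print(np.sqrt(np.diag(np.linalg.inv(s.jac.T@s.jac)))*.5)
for n,off0 in (('top',0),('scene',0)): print(n)
# bottles feet
for n,u,v in(('scene',185,372),('scene',158,340),('scene',337,188)):
    c=C[n];d=c['R'].T@np.linalg.inv(c['camera_matrix'])@[u,v,1];o=-c['R'].T@c['t'];print((o-d*o[2]/d[2]).round(3))
E
```

```text
[ 0.56716196  0.01464236 -0.05782882  0.31774554  0.10756448  0.00502929
  0.11907979 -0.11480392  0.10256929] [-3.3133473  18.20547825]
top b [np.float64(0.10756448112875296), np.float64(0.11907978519848679), np.float64(0.10256928855316524)] [-1.55  0.11]
top b [np.float64(0.10756448112875296), np.float64(-0.11480391879259921), np.float64(0.10256928855316524)] [-1.2  -0.29]
scene b [0.018, np.float64(-0.11480391879259921), np.float64(0.10256928855316524)] [ 3.01 -0.37]
scene b [0.018, np.float64(0.11907978519848679), np.float64(0.10256928855316524)] [1.34 0.76]
scene b [np.float64(0.10756448112875296), np.float64(0.11907978519848679), np.float64(0.10256928855316524)] [ 0.39 -0.49]
top g [0.006, -0.265, 0.1] [-0.44 -1.22]
top g [0, -0.265, 0.1] [-0.17 -0.67]
top g [0.006, -0.007, 0.1] [-0.81 -1.18]
scene g [0.006, -0.007, 0.1] [-0.76 -0.18]
scene g [-0.006, -0.007, 0.1] [-0.62 -3.04]
scene g [0.006, -0.265, 0.1] [-0.19 -1.08]
top g [-0.012, -0.295, 0.095] [0.   0.19]
scene g [-0.012, -0.295, 0.095] [ 1.7  -0.72]
scene g [-0.016, -0.215, 0.138] [1.4  1.33]
top g [-0.012, -0.215, 0.154] [0.02 0.95]
top s [np.float64(-0.01697071389070653), -0.152, 0.101] [ 0.04 -0.39]
scene s [np.float64(-0.01697071389070653), -0.152, 0.101] [0.5  0.02]
disc [ 0.48464847 -0.05118714  0.138     ] hinge [0.57467552 0.14442505 0.1       ]
disc shut [ 0.55026931 -0.06952199  0.138     ]
[0.00119213 0.00052927 0.00601867 0.00721963 0.0013514  0.0021143
 0.00147901 0.00216309 0.0017047 ]
top
scene
[0.566 0.377 0.   ]
[0.668 0.36  0.   ]
[ 0.674 -0.282 -0.   ]
```

Request:
servo_tool(
  plan=[
    {"xyz": [23, -24.4, 0], "twist": [0, 0, -55], "jaw": 0},
    {"xyz": [23, -24.4, 0], "twist": [0, 0, -55], "jaw": 0},
    {"xyz": [23, -24.4, 0], "twist": [0, 0, -55], "jaw": 0},
    {"xyz": [23, -24.4, 0], "twist": [0, 0, -55], "jaw": 0},
    {"xyz": [23, -24.4, 0], "twist": [0, 0, -55], "jaw": 0},
    {"xyz": [23, -24.4, 0], "twist": [0, 0, -55], "jaw": 0},
    {"xyz": [23, -24.4, 0], "twist": [0, 0, -55], "jaw": 0},
    {"xyz": [23, -24.4, 0], "twist": [0, 0, -55], "jaw": 0},
    {"xyz": [23, -24.4, 0], "twist": [0, 0, -55], "jaw": 0},
    {"xyz": [23, -24.4, 0], "twist": [0, 0, -55], "jaw": 0},
  ],
)

```text
time_s: 0.93
tool_pos: [0.319, -0.3395, 0.4049]
tool_rot: [180.0, 0.0, 68.6]
force: [-0.8, -0.3, 0.1]
grip_width: 0.0867
grasp_force: 0.0
```

Request:
servo_tool(
  plan=[
    {"xyz": [32.9, 4.8, 2], "twist": [0, 0, 0], "jaw": 0},
    {"xyz": [32.9, 4.8, 2], "twist": [0, 0, 0], "jaw": 0},
    {"xyz": [32.9, 4.8, 2], "twist": [0, 0, 0], "jaw": 0},
    {"xyz": [32.9, 4.8, 2], "twist": [0, 0, 0], "jaw": 0},
    {"xyz": [32.9, 4.8, 2], "twist": [0, 0, 0], "jaw": 0},
    {"xyz": [32.9, 4.8, 2], "twist": [0, 0, 0], "jaw": 0},
    {"xyz": [32.9, 4.8, 2], "twist": [0, 0, 0], "jaw": 0},
    {"xyz": [32.9, 4.8, 2], "twist": [0, 0, 0], "jaw": 0},
    {"xyz": [32.9, 4.8, 2], "twist": [0, 0, 0], "jaw": 0},
    {"xyz": [32.9, 4.8, 2], "twist": [0, 0, 0], "jaw": 0},
  ],
)

```text
time_s: 1.77
tool_pos: [0.4842, -0.0531, 0.3844]
tool_rot: [-179.9, -0.0, 68.5]
force: [-0.4, -1.2, -0.1]
grip_width: 0.087
grasp_force: 0.0
```

Run:
```python
from cell import env
import cv2
o=env.get_obs();print(o['time_s'],o['tool_pos'],o['tool_rot'])
c=env.read_camera("scene");a=c['img'][150:300,205:405,::-1]
cv2.imwrite('pics/s1.png',cv2.resize(a,None,fx=4,fy=4,interpolation=cv2.INTER_CUBIC))
```

```text
1.7667 [ 0.48419528 -0.05313852  0.38436964] [-1.79947952e+02 -4.82317043e-02  6.85049511e+01]
```

View pics/s1.png

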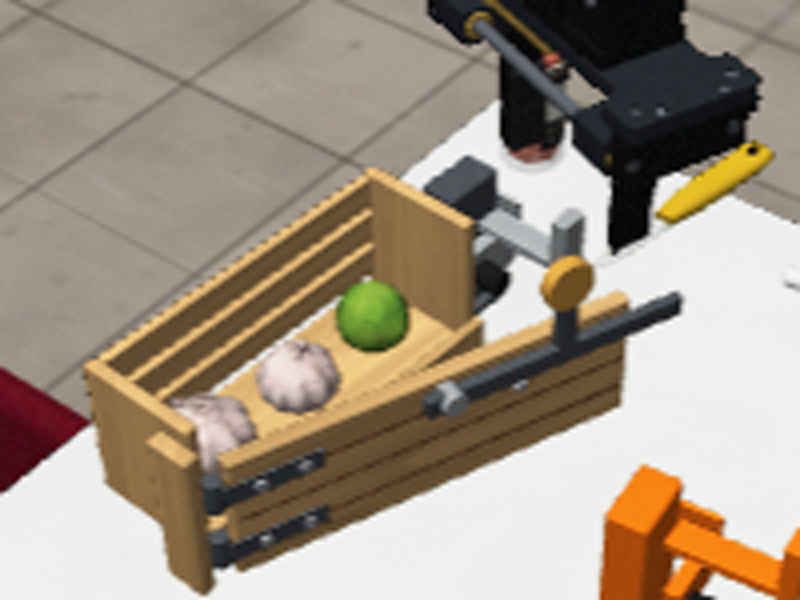

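The open gripper stands above the disc (567,283), with its fingertips at about (630,245) and (530,150). It is clear to descend.

Request:
servo_tool(
  plan=[
    {"xyz": [0.2, 0, 3], "twist": [0, 0, 0], "jaw": 0},
    {"xyz": [0.2, 0, 6], "twist": [0, 0, 0], "jaw": 0},
    {"xyz": [0.2, 0, 8.2], "twist": [0, 0, 0], "jaw": 0},
    {"xyz": [0.2, 0, 8.2], "twist": [0, 0, 0], "jaw": 0.3},
    {"xyz": [0.2, 0, 8.2], "twist": [0, 0, 0], "jaw": 0.5},
    {"xyz": [0.2, 0, 8.2], "twist": [0, 0, 0], "jaw": 0.6},
    {"xyz": [0.2, 0, 8.2], "twist": [0, 0, 0], "jaw": 0.6},
    {"xyz": [0.2, 0, 8.2], "twist": [0, 0, 0], "jaw": 0.6},
  ],
  newtons=15,
)

```text
time_s: 2.48
tool_pos: [0.4849, -0.0526, 0.3043]
tool_rot: [179.8, 0.0, 68.3]
force: [0.1, -0.2, -0.2]
grip_width: 0.0615
grasp_force: 0.0
```

Request:
servo_tool(
  plan=[
    {"xyz": [0, 0, 0], "twist": [0, 0, 0], "jaw": 0.8},
    {"xyz": [0, 0, 0], "twist": [0, 0, 0], "jaw": 1},
    {"xyz": [0, 0, 0], "twist": [0, 0, 0], "jaw": 1},
    {"xyz": [0, 0, 0], "twist": [0, 0, 0], "jaw": 1},
    {"xyz": [0, 0, 0], "twist": [0, 0, 0], "jaw": 1},
    {"xyz": [0, 0, 0], "twist": [0, 0, 0], "jaw": 1},
  ],
  newtons=15,
)

```text
time_s: 2.98
tool_pos: [0.4842, -0.052, 0.3027]
tool_rot: [-180.0, 0.0, 68.3]
force: [0.9, -1.0, 0.0]
grip_width: 0.0218
grasp_force: 0.0
```

Run:
```python
from cell import env
import cv2
o=env.get_obs();print(o['tool_pos'],o['force'],o['grip_width'],o['grasp_force'])
a=[cv2.resize(env.read_camera(n)["img"][s][:,:,::-1],None,fx=4,fy=4,interpolation=cv2.INTER_CUBIC) for n,s in(("scene",(slice(150,300),slice(285,385))),("top",(slice(150,300),slice(330,430))))]
cv2.imwrite('pics/s2.png',cv2.hconcat(a))
```

```text
[ 0.48421709 -0.05202986  0.30273408] [ 0.85745484 -1.03121342  0.01009669] 0.021784577791080964 0.0
```

View pics/s2.png

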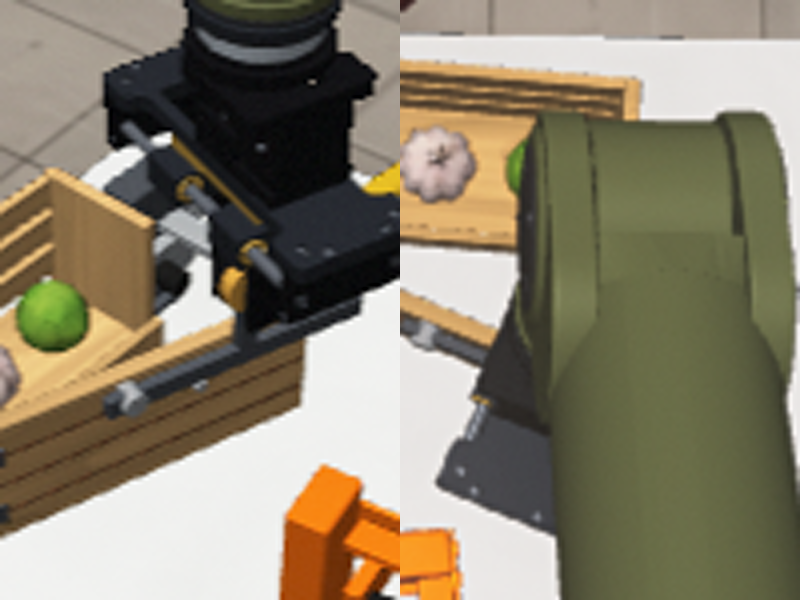

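The fingers straddle the disc (235,288 in the left half) but are still closing, so I'll keep closing.

Request:
servo_tool(
  plan=[
    {"xyz": [0, 0, 0], "twist": [0, 0, 0], "jaw": 1},
    {"xyz": [0, 0, 0], "twist": [0, 0, 0], "jaw": 1},
    {"xyz": [0, 0, 0], "twist": [0, 0, 0], "jaw": 1},
    {"xyz": [0, 0, 0], "twist": [0, 0, 0], "jaw": 1},
  ],
  newtons=15,
)

```text
time_s: 3.42
tool_pos: [0.4842, -0.0521, 0.3027]
tool_rot: [-180.0, -0.0, 68.3]
force: [-0.5, -1.2, -0.6]
grip_width: 0.0101
grasp_force: 15.0
```

Request:
servo_tool(
  plan=[
    {"xyz": [0.36, 0, -0.51], "twist": [0, 0, 0], "jaw": 1},
    {"xyz": [0.77, 0, -1.0], "twist": [0, 0, 0], "jaw": 1},
    {"xyz": [1.21, 0, -1.45], "twist": [0, 0, 0], "jaw": 1},
    {"xyz": [1.68, 0, -1.88], "twist": [0, 0, 0], "jaw": 1},
    {"xyz": [1.68, 0, -1.88], "twist": [0, 0, 0], "jaw": 1},
    {"xyz": [1.68, 0, -1.88], "twist": [0, 0, 0], "jaw": 1},
  ],
)

```text
time_s: 3.92
tool_pos: [0.4909, -0.0363, 0.3226]
tool_rot: [179.9, 0.0, 68.4]
force: [-1.1, -3.5, 4.8]
grip_width: 0.01
grasp_force: 15.0
```

Run:
```python
from cell import env
import cv2
from fit import *
p=np.load('p.npy');o=env.get_obs();print(o['tool_pos'],o['force'],o['grip_width'],o['grasp_force'],o['tool_rot'])
H=gatew(p,[0,0,0])[:2];d=o['tool_pos'][:2]-H
r=np.hypot(*d);phi=np.degrees(np.arctan2(-.012,-.198)) # gate dir
print('r',r,H)
a0=np.degrees(np.arctan2(d[1],d[0]));g0=a0-np.degrees(np.arctan2(-np.sqrt(r*r-.012**2),-.012));print('gate yaw',g0,'phi',np.degrees(p[2])-g0)
R=lambda a:np.array([[np.cos(a),-np.sin(a)],[np.sin(a),np.cos(a)]])
y=np.radians(o['tool_rot'][2]);tx=np.array([np.cos(y),np.sin(y)]);ty=np.array([np.sin(y),-np.cos(y)])
for k in range(1,10):
    s=R(np.radians(2*k))@d-d;print(2*k,(tx@s*100).round(2),(ty@s*100).round(2))
a=cv2.resize(env.read_camera("scene")["img"][150:300,225:385,::-1],None,fx=4,fy=4,interpolation=cv2.INTER_CUBIC)
cv2.imwrite('pics/s3.png',a)
```

```text
[ 0.4909229  -0.03634393  0.32257021] [-1.1136263  -3.52150467  4.76493487] 0.010041364577645111 15.000414586393163 [1.79898098e+02 1.23896270e-02 6.83650442e+01]
r 0.199228321510244 [0.57467552 0.14442505]
gate yaw -21.405749169210452 phi 18.09240186741286
2 -0.03 0.69
4 -0.03 1.39
6 -0.01 2.09
8 0.04 2.78
10 0.11 3.47
12 0.2 4.16
14 0.32 4.85
16 0.46 5.53
18 0.63 6.2
```

View pics/s3.png

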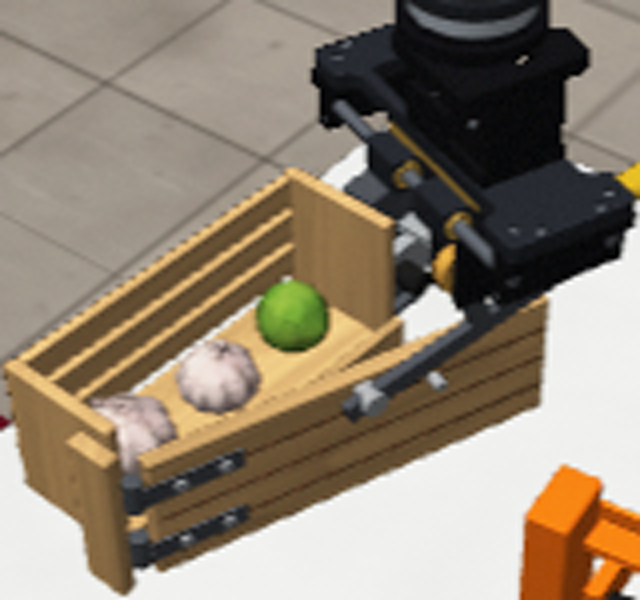

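The bar is raised about 0.28 rad on its pivot (365,400), and the gripper holds the disc (445,265). Now I'll swing the gate in.

Request:
servo_tool(
  plan=[
    {"xyz": [-0.03, 0.69, 0], "twist": [0, 0, -2], "jaw": 1},
    {"xyz": [-0.03, 1.39, 0], "twist": [0, 0, -4], "jaw": 1},
    {"xyz": [-0.01, 2.09, 0], "twist": [0, 0, -6], "jaw": 1},
    {"xyz": [0.04, 2.78, 0], "twist": [0, 0, -8], "jaw": 1},
    {"xyz": [0.11, 3.47, 0], "twist": [0, 0, -10], "jaw": 1},
    {"xyz": [0.2, 4.16, 0], "twist": [0, 0, -12], "jaw": 1},
    {"xyz": [0.32, 4.85, 0], "twist": [0, 0, -14], "jaw": 1},
    {"xyz": [0.32, 4.85, 0], "twist": [0, 0, -14], "jaw": 1},
    {"xyz": [0.32, 4.85, 0], "twist": [0, 0, -14], "jaw": 1},
  ],
)

```text
time_s: 4.72
tool_pos: [0.537, -0.052, 0.3219]
tool_rot: [180.0, 0.0, 82.3]
force: [-0.7, -4.1, 4.6]
grip_width: 0.0103
grasp_force: 15.0
```

```bash
cat > st.py <<'E'
from cell import env
import numpy as np
from fit import gatew
p=np.load('p.npy');o=env.get_obs();y=np.radians(o['tool_rot'][2])
tx=np.array([np.cos(y),np.sin(y),0]);ty=np.array([np.sin(y),-np.cos(y),0])
H=gatew(p,[0,0,0])[:2];d=o['tool_pos'][:2]-H;r=np.hypot(*d)
g=np.degrees(np.arctan2(d[1],d[0])-np.arctan2(-np.sqrt(r*r-.012**2),-.012))
print(o['time_s'],o['tool_pos'].round(4),'r %.4f phi %.2f'%(r,np.degrees(p[2])-g),'F tool xyz',tx@o['force'],ty@o['force'],-o['force'][2],'yaw',o['tool_rot'][2],o['grip_width'],o['grasp_force'])
E
python3 st.py
```

```text
4.7167 [ 0.537  -0.052   0.3219] r 0.2000 phi 4.11 F tool xyz -4.184414634748963 -0.1269768607897599 -4.632039045786446 yaw 82.256481170737 0.010272227861366902 15.000309365568683
```

Request:
servo_tool(
  plan=[
    {"xyz": [-0.11, 0.17, -0.1], "twist": [0, 0, -0.5], "jaw": 1},
    {"xyz": [-0.12, 0.35, -0.1], "twist": [0, 0, -1], "jaw": 1},
    {"xyz": [-0.13, 0.52, -0.1], "twist": [0, 0, -1.5], "jaw": 1},
    {"xyz": [-0.13, 0.7, -0.1], "twist": [0, 0, -2], "jaw": 1},
    {"xyz": [-0.13, 0.7, -0.1], "twist": [0, 0, -2], "jaw": 1},
    {"xyz": [-0.13, 0.7, -0.1], "twist": [0, 0, -2], "jaw": 1},
  ],
)

```text
time_s: 5.22
tool_pos: [0.5434, -0.0532, 0.3222]
tool_rot: [-180.0, -0.0, 84.4]
force: [1.1, -0.5, -1.7]
grip_width: 0.0099
grasp_force: 15.0
```

```bash
python3 st.py
```

```text
5.2167 [ 0.5434 -0.0532  0.3222] r 0.2001 phi 2.24 F tool xyz -0.38345562509457104 1.1436629276077803 1.739092027291033 yaw 84.36529493355476 0.00988874081797804 14.99979482148774
```

Radial stress is relieved, with no contact yet. I'll go on in small steps.

Request:
servo_tool(
  plan=[
    {"xyz": [0, 0.09, 0], "twist": [0, 0, -0.25], "jaw": 1},
    {"xyz": [-0.01, 0.18, 0], "twist": [0, 0, -0.5], "jaw": 1},
    {"xyz": [-0.01, 0.18, 0], "twist": [0, 0, -0.5], "jaw": 1},
    {"xyz": [-0.01, 0.18, 0], "twist": [0, 0, -0.5], "jaw": 1},
  ],
)

```text
time_s: 5.55
tool_pos: [0.5452, -0.0535, 0.3222]
tool_rot: [-180.0, -0.0, 84.9]
force: [1.3, 2.1, -4.1]
grip_width: 0.0098
grasp_force: 15.0
```

```bash
python3 st.py
```

```text
5.55 [ 0.5452 -0.0535  0.3222] r 0.2001 phi 1.73 F tool xyz 2.1839694621043755 1.1119533559473371 4.12075557299757 yaw 84.86568827141171 0.009804822252338793 14.9996930337511
```

Request:
servo_tool(
  plan=[
    {"xyz": [0, 0.09, 0], "twist": [0, 0, -0.25], "jaw": 1},
    {"xyz": [-0.01, 0.18, 0], "twist": [0, 0, -0.5], "jaw": 1},
    {"xyz": [-0.01, 0.18, 0], "twist": [0, 0, -0.5], "jaw": 1},
    {"xyz": [-0.01, 0.18, 0], "twist": [0, 0, -0.5], "jaw": 1},
  ],
)

```text
time_s: 5.88
tool_pos: [0.547, -0.0537, 0.3222]
tool_rot: [-180.0, -0.0, 85.4]
force: [1.2, 3.2, -5.3]
grip_width: 0.0099
grasp_force: 15.0
```

```bash
python3 st.py
```

```text
5.8833 [ 0.547  -0.0537  0.3222] r 0.2001 phi 1.21 F tool xyz 3.2898633263691957 0.9132186420416426 5.338207685604727 yaw 85.36560942129671 0.00988307036898571 14.999534734524786
```

Request:
servo_tool(
  plan=[
    {"xyz": [0.03, 0.09, 0.05], "twist": [0, 0, -0.25], "jaw": 1},
    {"xyz": [0.03, 0.18, 0.05], "twist": [0, 0, -0.5], "jaw": 1},
    {"xyz": [0.03, 0.18, 0.05], "twist": [0, 0, -0.5], "jaw": 1},
    {"xyz": [0.03, 0.18, 0.05], "twist": [0, 0, -0.5], "jaw": 1},
  ],
)

```text
time_s: 6.22
tool_pos: [0.5489, -0.054, 0.3221]
tool_rot: [180.0, 0.0, 85.8]
force: [0.4, 2.5, -2.9]
grip_width: 0.0097
grasp_force: 15.0
```

```bash
python3 st.py
```

```text
6.2167 [ 0.5489 -0.054   0.3221] r 0.2001 phi 0.64 F tool xyz 2.563098211524607 0.20052478550324948 2.8829310968308715 yaw 85.84539095015045 0.009687664765309606 14.999690665863454
```

Request:
servo_tool(
  plan=[
    {"xyz": [0, 0.09, 0], "twist": [0, 0, -0.25], "jaw": 1},
    {"xyz": [0, 0.18, 0], "twist": [0, 0, -0.5], "jaw": 1},
    {"xyz": [0, 0.18, 0], "twist": [0, 0, -0.5], "jaw": 1},
    {"xyz": [0, 0.18, 0], "twist": [0, 0, -0.5], "jaw": 1},
  ],
)

```text
time_s: 6.55
tool_pos: [0.5507, -0.0542, 0.3221]
tool_rot: [180.0, 0.0, 86.3]
force: [-0.0, 1.7, -2.2]
grip_width: 0.01
grasp_force: 15.0
```

```bash
python3 st.py
```

```text
6.55 [ 0.5507 -0.0542  0.3221] r 0.2001 phi 0.12 F tool xyz 1.6888600792755735 -0.12150270834989949 2.1647833432693235 yaw 86.34030036765441 0.01001680436031485 14.999797996133566
```

Request:
servo_tool(
  plan=[
    {"xyz": [0, 0.09, 0], "twist": [0, 0, -0.25], "jaw": 1},
    {"xyz": [0, 0.18, 0], "twist": [0, 0, -0.5], "jaw": 1},
    {"xyz": [0, 0.18, 0], "twist": [0, 0, -0.5], "jaw": 1},
    {"xyz": [0, 0.18, 0], "twist": [0, 0, -0.5], "jaw": 1},
  ],
)

```text
time_s: 6.88
tool_pos: [0.5525, -0.0544, 0.3221]
tool_rot: [180.0, 0.0, 86.8]
force: [0.4, 1.4, -0.6]
grip_width: 0.0097
grasp_force: 15.0
```

```bash
python3 st.py
```

```text
6.8833 [ 0.5525 -0.0544  0.3221] r 0.2000 phi -0.40 F tool xyz 1.4576302106476773 0.35719785962276374 0.5994426151055743 yaw 86.83884647892015 0.009653277867641552 14.999827158171684
```

Request:
servo_tool(
  plan=[
    {"xyz": [0, 0.09, 0], "twist": [0, 0, -0.25], "jaw": 1},
    {"xyz": [0, 0.15, 0], "twist": [0, 0, -0.4], "jaw": 1},
    {"xyz": [0, 0.15, 0], "twist": [0, 0, -0.4], "jaw": 1},
    {"xyz": [0, 0.15, 0], "twist": [0, 0, -0.4], "jaw": 1},
  ],
)

```text
time_s: 7.22
tool_pos: [0.554, -0.0545, 0.3221]
tool_rot: [180.0, 0.0, 87.2]
force: [0.3, 1.0, -0.0]
grip_width: 0.0101
grasp_force: 15.0
```

```bash
python3 st.py
```

```text
7.2167 [ 0.554  -0.0545  0.3221] r 0.2000 phi -0.82 F tool xyz 0.9909663081178264 0.23581598033726814 0.02946685664942894 yaw 87.23532218064501 0.010079610596784723 14.999772487208247
```

Request:
servo_tool(
  plan=[
    {"xyz": [0, 0.08, 0], "twist": [0, 0, -0.2], "jaw": 1},
    {"xyz": [0, 0.15, 0], "twist": [0, 0, -0.4], "jaw": 1},
    {"xyz": [0, 0.15, 0], "twist": [0, 0, -0.4], "jaw": 1},
    {"xyz": [0, 0.15, 0], "twist": [0, 0, -0.4], "jaw": 1},
  ],
)

```text
time_s: 7.55
tool_pos: [0.5552, -0.0547, 0.322]
tool_rot: [-179.9, 0.0, 87.6]
force: [-2.3, -0.2, 1.7]
grip_width: 0.0097
grasp_force: 15.0
```

```bash
python3 st.py
```

```text
7.55 [ 0.5552 -0.0547  0.322 ] r 0.2001 phi -1.16 F tool xyz -0.34111543013741585 -2.288011816237607 -1.6925661033443835 yaw 87.61514674500663 0.00972935624323191 15.00001720560249
```

Request:
servo_tool(
  plan=[
    {"xyz": [0, 0.08, 0], "twist": [0, 0, -0.2], "jaw": 1},
    {"xyz": [0, 0.12, 0], "twist": [0, 0, -0.3], "jaw": 1},
    {"xyz": [0, 0.12, 0], "twist": [0, 0, -0.3], "jaw": 1},
    {"xyz": [0, 0.12, 0], "twist": [0, 0, -0.3], "jaw": 1},
  ],
)

```text
time_s: 7.88
tool_pos: [0.556, -0.0549, 0.3217]
tool_rot: [-179.9, 0.1, 87.9]
force: [-5.3, -1.5, 2.4]
grip_width: 0.01
grasp_force: 15.0
```

```bash
python3 st.py
```

```text
7.8833 [ 0.556  -0.0549  0.3217] r 0.2002 phi -1.40 F tool xyz -1.7035085296386416 -5.2133405781411035 -2.3613248552381685 yaw 87.91431106363713 0.009966066680496082 15.00017811456928
```

Request:
servo_tool(
  plan=[
    {"xyz": [0, 0.08, 0], "twist": [0, 0, -0.2], "jaw": 1},
    {"xyz": [0, 0.14, 0], "twist": [0, 0, -0.3], "jaw": 1},
    {"xyz": [0, 0.14, 0], "twist": [0, 0, -0.3], "jaw": 1},
    {"xyz": [0, 0.14, 0], "twist": [0, 0, -0.3], "jaw": 1},
    {"xyz": [0, 0.14, 0], "twist": [0, 0, -0.3], "jaw": 1},
  ],
)

```text
time_s: 8.3
tool_pos: [0.5568, -0.0552, 0.3214]
tool_rot: [-179.7, 0.1, 88.2]
force: [-7.9, -1.2, 1.8]
grip_width: 0.01
grasp_force: 15.0
```

```bash
python3 st.py
```

```text
8.3 [ 0.5568 -0.0552  0.3214] r 0.2004 phi -1.64 F tool xyz -1.459525946407179 -7.883522959287225 -1.778151750389068 yaw 88.19524333349302 0.010042045882943627 15.000373647781089
```

Request:
servo_tool(
  plan=[
    {"xyz": [0, 0.1, 0], "twist": [0, 0, -0.1], "jaw": 1},
    {"xyz": [0, 0.1, 0], "twist": [0, 0, -0.1], "jaw": 1},
    {"xyz": [0, 0.1, 0], "twist": [0, 0, -0.1], "jaw": 1},
  ],
)

```text
time_s: 8.55
tool_pos: [0.5574, -0.0554, 0.3212]
tool_rot: [-179.6, 0.1, 88.3]
force: [-8.8, -0.9, 2.4]
grip_width: 0.0099
grasp_force: 15.0
```

```bash
python3 st.py
```

```text
8.55 [ 0.5574 -0.0554  0.3212] r 0.2006 phi -1.81 F tool xyz -1.1673372619854885 -8.813911612309791 -2.4257598906290525 yaw 88.2880558189053 0.009878753957688264 15.000206982081181
```

Request:
servo_tool(
  plan=[
    {"xyz": [-0.24, 0, 0.22], "twist": [0, 0, 0], "jaw": 1},
    {"xyz": [-0.47, 0, 0.44], "twist": [0, 0, 0], "jaw": 1},
    {"xyz": [-0.69, 0, 0.66], "twist": [0, 0, 0], "jaw": 1},
    {"xyz": [-0.69, 0, 0.66], "twist": [0, 0, 0], "jaw": 1},
    {"xyz": [-0.69, 0, 0.66], "twist": [0, 0, 0], "jaw": 1},
  ],
)

```text
time_s: 8.97
tool_pos: [0.5571, -0.0622, 0.314]
tool_rot: [-179.6, 0.1, 88.3]
force: [-8.4, -1.7, 0.6]
grip_width: 0.0099
grasp_force: 15.0
```

```bash
python3 st.py
```

```text
8.9667 [ 0.5571 -0.0622  0.314 ] r 0.2073 phi -1.77 F tool xyz -1.966012730487613 -8.31511423423723 -0.5572310867638304 yaw 88.29264783888877 0.009925618714140053 15.000029616467145
```

Request:
servo_tool(
  plan=[
    {"xyz": [-0.15, 0.06, 0.16], "twist": [0, 0, 0], "jaw": 1},
    {"xyz": [-0.29, 0.06, 0.32], "twist": [0, 0, 0], "jaw": 1},
    {"xyz": [-0.42, 0.06, 0.5], "twist": [0, 0, 0], "jaw": 1},
    {"xyz": [-0.42, 0.06, 0.5], "twist": [0, 0, 0], "jaw": 1},
    {"xyz": [-0.42, 0.06, 0.5], "twist": [0, 0, 0], "jaw": 1},
  ],
)

```text
time_s: 9.38
tool_pos: [0.5573, -0.0662, 0.3088]
tool_rot: [-179.6, 0.0, 88.3]
force: [-8.4, 0.1, -0.2]
grip_width: 0.0098
grasp_force: 15.0
```

```bash
python3 st.py
```

```text
9.3833 [ 0.5573 -0.0662  0.3088] r 0.2113 phi -1.86 F tool xyz -0.10988341123576378 -8.394095582699897 0.20117877720283045 yaw 88.3065215842689 0.00984910189121233 15.000007767230272
```

Request:
servo_tool(
  plan=[
    {"xyz": [-0.13, 0, 0.18], "twist": [0, 0, 0], "jaw": 1},
    {"xyz": [-0.26, 0, 0.36], "twist": [0, 0, 0], "jaw": 1},
    {"xyz": [-0.36, 0, 0.52], "twist": [0, 0, 0], "jaw": 1},
    {"xyz": [-0.36, 0, 0.52], "twist": [0, 0, 0], "jaw": 1},
    {"xyz": [-0.36, 0, 0.52], "twist": [0, 0, 0], "jaw": 1},
  ],
)

```text
time_s: 9.8
tool_pos: [0.5572, -0.0697, 0.3036]
tool_rot: [-179.6, 0.0, 88.3]
force: [-7.6, -0.3, 0.1]
grip_width: 0.0095
grasp_force: 15.0
```

```bash
python3 st.py
```

```text
9.8 [ 0.5572 -0.0697  0.3036] r 0.2148 phi -1.85 F tool xyz -0.49824640642299994 -7.585063213337449 -0.07494985426804004 yaw 88.31237424832263 0.009498492843679972 14.999872287735343
```

Request:
servo_tool(
  plan=[
    {"xyz": [-0.03, 0, 0.06], "twist": [0, 0, 0], "jaw": 1},
    {"xyz": [-0.05, 0, 0.1], "twist": [0, 0, 0], "jaw": 1},
    {"xyz": [-0.05, 0, 0.1], "twist": [0, 0, 0], "jaw": 1},
    {"xyz": [-0.05, 0, 0.1], "twist": [0, 0, 0], "jaw": 1},
  ],
)

```text
time_s: 10.13
tool_pos: [0.5573, -0.07, 0.3031]
tool_rot: [-179.6, 0.0, 88.3]
force: [-8.9, 0.7, 1.8]
grip_width: 0.0101
grasp_force: 15.0
```

```bash
python3 st.py
```

```text
10.1333 [ 0.5573 -0.07    0.3031] r 0.2152 phi -1.88 F tool xyz 0.41192270754866944 -8.937225214375886 -1.8218730748276442 yaw 88.31758795232551 0.010094818937782876 15.000118212774396
```

Request:
servo_tool(
  plan=[
    {"xyz": [-0.03, 0, 0.06], "twist": [0, 0, 0], "jaw": 1},
    {"xyz": [-0.05, 0, 0.1], "twist": [0, 0, 0], "jaw": 1},
    {"xyz": [-0.05, 0, 0.1], "twist": [0, 0, 0], "jaw": 1},
    {"xyz": [-0.05, 0, 0.1], "twist": [0, 0, 0], "jaw": 1},
  ],
)

```text
time_s: 10.47
tool_pos: [0.5575, -0.0701, 0.303]
tool_rot: [-179.6, 0.0, 88.3]
force: [-9.9, 0.3, 6.6]
grip_width: 0.0101
grasp_force: 15.0
```

```bash
python3 st.py
```

```text
10.4667 [ 0.5575 -0.0701  0.303 ] r 0.2152 phi -1.93 F tool xyz 0.061420588863466574 -9.908956197159183 -6.565022516552842 yaw 88.33942425044621 0.010127045847837756 15.000663455575705
```

Seated: the height is the same as before the lift, and the downward resistance rises. Next I'll ease off and let the bar back onto the striker.

Request:
servo_tool(
  plan=[
    {"xyz": [0.03, 0, -0.08], "twist": [0, 0, 0], "jaw": 1},
    {"xyz": [0.03, -0.08, -0.08], "twist": [0, 0, 0], "jaw": 1},
    {"xyz": [0.03, -0.16, -0.08], "twist": [0, 0, 0], "jaw": 1},
    {"xyz": [0.03, -0.24, -0.08], "twist": [0, 0, 0], "jaw": 1},
    {"xyz": [0.03, -0.24, -0.08], "twist": [0, 0, 0], "jaw": 1},
    {"xyz": [0.03, -0.24, -0.08], "twist": [0, 0, 0], "jaw": 1},
  ],
)

```text
time_s: 10.97
tool_pos: [0.5558, -0.07, 0.3032]
tool_rot: [-179.8, 0.0, 88.3]
force: [-5.1, 0.3, -0.1]
grip_width: 0.0101
grasp_force: 15.0
```

```bash
python3 st.py
```

```text
10.9667 [ 0.5558 -0.07    0.3032] r 0.2153 phi -1.48 F tool xyz 0.16018999905529713 -5.080954111774105 0.141388597819744 yaw 88.32031383916052 0.010114072022509819 15.000002598389983
```

Request:
servo_tool(
  plan=[
    {"xyz": [0, -0.06, 0], "twist": [0, 0, 0], "jaw": 1},
    {"xyz": [0, -0.12, 0], "twist": [0, 0, 0], "jaw": 1},
    {"xyz": [0, -0.12, 0], "twist": [0, 0, 0], "jaw": 1},
    {"xyz": [0, -0.12, 0], "twist": [0, 0, 0], "jaw": 1},
  ],
)

```text
time_s: 11.3
tool_pos: [0.5552, -0.0698, 0.3035]
tool_rot: [-179.9, -0.0, 88.3]
force: [-4.2, 0.7, -3.0]
grip_width: 0.0098
grasp_force: 15.0
```

```bash
python3 st.py
```

```text
11.3 [ 0.5552 -0.0698  0.3035] r 0.2151 phi -1.32 F tool xyz 0.5640896807796514 -4.225965177829898 2.9953386380374005 yaw 88.3382755911891 0.009829400857719554 14.999910676851869
```

Request:
servo_tool(
  plan=[
    {"xyz": [-0.01, -0.05, 0.06], "twist": [0, 0, 0], "jaw": 1},
    {"xyz": [-0.01, -0.1, 0.06], "twist": [0, 0, 0], "jaw": 1},
    {"xyz": [-0.01, -0.1, 0.06], "twist": [0, 0, 0], "jaw": 1},
    {"xyz": [-0.01, -0.1, 0.06], "twist": [0, 0, 0], "jaw": 1},
  ],
)

```text
time_s: 11.63
tool_pos: [0.5546, -0.0698, 0.3034]
tool_rot: [180.0, -0.0, 88.3]
force: [-3.4, 1.4, -3.0]
grip_width: 0.01
grasp_force: 15.0
```

```bash
python3 st.py
```

```text
11.6333 [ 0.5546 -0.0698  0.3034] r 0.2151 phi -1.17 F tool xyz 1.2560535146280885 -3.390187607932425 2.968853716171244 yaw 88.34527350163279 0.010043286493016421 14.999991031363606
```

Request:
servo_tool(
  plan=[
    {"xyz": [-0.02, -0.05, 0.05], "twist": [0, 0, 0], "jaw": 1},
    {"xyz": [-0.03, -0.1, 0.05], "twist": [0, 0, 0], "jaw": 1},
    {"xyz": [-0.03, -0.1, 0.05], "twist": [0, 0, 0], "jaw": 1},
    {"xyz": [-0.03, -0.1, 0.05], "twist": [0, 0, 0], "jaw": 1},
  ],
)

```text
time_s: 11.97
tool_pos: [0.5541, -0.07, 0.3032]
tool_rot: [179.9, -0.0, 88.3]
force: [0.5, 1.6, -4.2]
grip_width: 0.0101
grasp_force: 15.0
```

```bash
python3 st.py
```

```text
11.9667 [ 0.5541 -0.07    0.3032] r 0.2154 phi -1.04 F tool xyz 1.5705951195939283 0.405127840305503 4.156157358136136 yaw 88.34971826040059 0.01013349391348682 14.99956564977765
```

Request:
servo_tool(
  plan=[
    {"xyz": [0, -0.05, 0.03], "twist": [0, 0, 0], "jaw": 1},
    {"xyz": [0, -0.1, 0.03], "twist": [0, 0, 0], "jaw": 1},
    {"xyz": [0, -0.1, 0.03], "twist": [0, 0, 0], "jaw": 1},
    {"xyz": [0, -0.1, 0.03], "twist": [0, 0, 0], "jaw": 1},
  ],
)

```text
time_s: 12.3
tool_pos: [0.5537, -0.07, 0.3032]
tool_rot: [179.7, -0.0, 88.4]
force: [5.0, 1.1, -4.8]
grip_width: 0.0094
grasp_force: 15.0
```

```bash
python3 st.py
```

```text
12.3 [ 0.5537 -0.07    0.3032] r 0.2154 phi -0.92 F tool xyz 1.2632418895950686 4.999972911279224 4.8447417452504205 yaw 88.35619651433112 0.009415048057010756 14.999358330387622
```

The striker holds the bar: the pull rises sharply with hardly any motion. I'll return to neutral, push the bar lightly down, then release.

Request:
servo_tool(
  plan=[
    {"xyz": [0, 0.12, 0], "twist": [0, 0, 0], "jaw": 1},
    {"xyz": [0, 0.12, 0.05], "twist": [0, 0, 0], "jaw": 1},
    {"xyz": [0, 0.12, 0.1], "twist": [0, 0, 0], "jaw": 1},
    {"xyz": [0, 0.12, 0.1], "twist": [0, 0, 0], "jaw": 1},
  ],
)

```text
time_s: 12.63
tool_pos: [0.5543, -0.07, 0.303]
tool_rot: [179.9, 0.0, 88.3]
force: [-0.2, 2.0, 4.9]
grip_width: 0.0098
grasp_force: 15.0
```

```bash
python3 st.py
```

```text
12.6333 [ 0.5543 -0.07    0.303 ] r 0.2154 phi -1.07 F tool xyz 1.9490928309123923 -0.2763090052639156 -4.930994762761602 yaw 88.34542425346311 0.009791008608151994 15.00044567976147
```

Request:
servo_tool(
  plan=[
    {"xyz": [0, 0, -0.05], "twist": [0, 0, 0], "jaw": 0.7},
    {"xyz": [0, 0, -0.05], "twist": [0, 0, 0], "jaw": 0.5},
    {"xyz": [0, 0, -0.05], "twist": [0, 0, 0], "jaw": 0.4},
    {"xyz": [0, 0, -0.05], "twist": [0, 0, 0], "jaw": 0.4},
    {"xyz": [0, 0, -0.05], "twist": [0, 0, 0], "jaw": 0.4},
    {"xyz": [0, 0, -0.05], "twist": [0, 0, 0], "jaw": 0.4},
  ],
)

```text
time_s: 13.13
tool_pos: [0.5536, -0.0704, 0.3019]
tool_rot: [-180.0, 0.0, 88.3]
force: [-0.3, -0.4, -0.1]
grip_width: 0.0421
grasp_force: 0.0
```

Request:
servo_tool(
  plan=[
    {"xyz": [0, 0, -1], "twist": [0, 0, 0], "jaw": 0.4},
    {"xyz": [0, 0, -4], "twist": [0, 0, 0], "jaw": 0.4},
    {"xyz": [0, 0, -8], "twist": [0, 0, 0], "jaw": 0.4},
    {"xyz": [6, -4, -10], "twist": [0, 0, 0], "jaw": 0.4},
    {"xyz": [10, -8, -10], "twist": [0, 0, 0], "jaw": 0.4},
    {"xyz": [13, -9, -10], "twist": [0, 0, 0], "jaw": 0.4},
    {"xyz": [16, -10, -10], "twist": [0, 0, 0], "jaw": 0.4},
    {"xyz": [18, -10, -10], "twist": [0, 0, 0], "jaw": 0.4},
    {"xyz": [18, -10, -10], "twist": [0, 0, 0], "jaw": 0.4},
  ],
)

```text
time_s: 13.88
tool_pos: [0.4562, 0.1215, 0.4037]
tool_rot: [179.9, -0.0, 89.0]
force: [1.5, 1.2, -0.1]
grip_width: 0.0522
grasp_force: 0.0
```

Run:
```python
from cell import env
import cv2
o=env.get_obs();print(o['time_s'],o['tool_pos'],o['force'],o['grip_width'])
f=lambda n,r,c,k:cv2.resize(env.read_camera(n)["img"][r,c,::-1],(400,600),interpolation=cv2.INTER_CUBIC)
cv2.imwrite('pics/s4.png',cv2.hconcat([f("scene",slice(150,300),slice(285,385),4),f("top",slice(150,270),slice(345,425),5)]))
```

```text
13.8833 [0.45617733 0.12151952 0.40371697] [ 1.48627951  1.16589946 -0.13223101] 0.052248452830872795
```

View pics/s4.png

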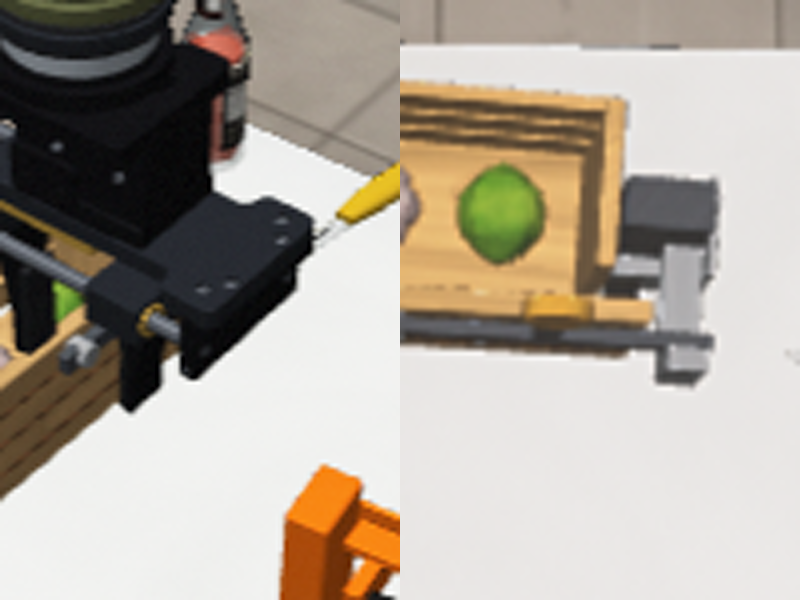

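The top view shows the gate shut. The bar (400–712, 340) lies level across the keeper behind the striker block (682,365), the gripper is clear, and the bottle is standing.

```bash
python3 -c "
from cell import env
print(env.sign_off())"
```

```text
the job is handed in; nothing more can be done
None
```

I shut the gate and let the latch bar down into the catch behind the striker. It held when I tugged back on it, and I handed the job in at about 14 s with the gripper clear. The most I pressed or pulled at the disc was about 12 N.

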